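Set and lock an etching press

TASK

The two pressure screws on top of the etching press must be set alike. With closed fingertips, gently push the handle of the robot's right-hand screw round by its arm until its long pointer points the same way as the left screw's pointer, then push the ball-ended lock lever in the middle of the crossbar to the robot's left, all the way over against its stop pin. Only push, never grip, and leave the left screw's setting and the things standing around the press as they are.

Things in the scene. Friction and masses are not known exactly. Their poses are not given: they have to be found in the camera images.
- press: Grey table-top etching press, fixed. Origin on the bench under the middle of its crossbar (60 mm wide, along y, top 200 mm high); its -x faces the robot, +y is the robot's left. Cheeks at y = -160 and +160 mm; steel bed 93 mm high from x = -130 to +250 mm. Spoked drive wheel (fixed, radius 112 mm, centre 120 mm high) upright outside the left cheek at y = +212 mm: not part of the job.
- right_screw (a joint): Turn of the right-hand screw (press y = -160 mm), rad. 0: long pointer points along the press's -x (at the robot); grows clockwise seen from above: at +pi/2 it points along the press's +y. Range -1.6 to 1.6, starts at -1.3 to -0.5. Steady friction of about 0.12 N m, no spring: stays where it is left.
- left_screw (a joint): The same for the left-hand (press y = +160 mm) screw: the setting to copy, between -0.2 and 0.8. Must not be turned.
- lock_lever (a joint): Turn of the lock lever, rad. 0: points along the press's -x; grows clockwise seen from above; at 1.5 it meets its stop and lies along the crossbar towards the press's +y (locked). Starts at 0 to 0.35, about 0.12 N m friction, no spring.
- right_screw_axis (a point): On the right screw's axis, at mid height of its arms. Hub radius 16 mm. Dark steel handle: one long flat pointer arm, 10 mm wide, 73 mm from axis to pointed end, underside 222 and top 234 mm above the bench; two short arms (48 mm) with 16 mm black balls, 120 degrees either side of the pointer. Round dial below: radius 60, top 206 mm above the bench.
- right_screw_tip (a point): Point of the right-hand screw's long pointer, 72 mm from the axis, 228 mm above the bench; turns with the handle, its -x axis is the pointing direction.
- left_screw_axis (a point): On the axis of the left-hand screw, 228 mm above the bench; handle and dial the same as the right one's.
- left_screw_tip (a point): Point of the left-hand screw's long pointer, as on the right.
- lock_axis (a point): Pivot of the lock lever, in the middle of the crossbar, 228 mm above the bench. Bright steel bar 10 mm wide, underside 222 and top 234 mm above the bench, with a black 20 mm ball centred 60 mm from the pivot. The stop pin (8 mm thick, top 236 mm high) stands on the crossbar at press x = +12, y = +45 mm.
- lock_ball (a point): Centre of the lock lever's ball, 60 mm from the pivot; turns with the lever.
- tin: Loose bystander: yellow round tin with a white lid and label, 76 mm diameter, 115 mm high, right of the press. Origin under its centre.
- ink_jar: Loose bystander: amber jar with black cap and white label, 60 mm diameter, 70 mm high, left of the press. Origin under its centre.
- brayer: Loose bystander: ink roller lying right of the press, black roller 40 mm diameter, 100 mm long along its y, wooden handle to its -x, 125 mm long in all. Origin on the bench under the roller.

How it is judged (in metres and radians):
On the way, in this order (a step that is already met when the one before it is completed fails the run):
1. the right-hand pointer points the same way as the left one and rests there (angle between the x axis of right_screw_tip and the x axis of left_screw_tip, either way round below 0.12 rad and velocity of joint right_screw between -0.05 and 0.05 rad/s), for 0.3 s.
2. then the lock lever is pushed over to its stop (value of joint lock_lever above 1.3 rad), for 0.2 s.
At the end, for the whole second after the job is handed in: The two pointers are parallel within 0.12 rad (7 degrees), the lock lever stands beyond 1.3 rad (stop at 1.5), all at rest; the left pointer's tip is within 7 mm of its start and every bystander within 15 mm (all of step 1 and value of joint lock_lever above 1.3 rad and velocity of joint left_screw between -0.05 and 0.05 rad/s and velocity of joint lock_lever between -0.05 and 0.05 rad/s and distance of left_screw_tip from where it was at the start of the episode below 0.007 m and distance of each of tin, ink_jar, brayer from where it was at the start of the episode below 0.015 m); the robot touches nothing.
It fails at once if the left screw was turned (tip moved more than 7 mm) (distance of left_screw_tip from where it was at the start of the episode above 0.007 m).
It fails at once if a handle was gripped or the press was pushed hard (more than 35 N from the fingers) (contact force between the fingers and press above 35 N).
It fails at once if the arm struck the press (contact force between the arm and press above 35 N).
It fails at once if a bystander was lifted or shoved (more than 15 mm) (distance of any of tin, ink_jar, brayer from where it was at the start of the episode above 0.015 m).
It also fails if it takes over 54 s, if anything falls off the work surface, if the arm or the gripper's body presses on something with over 40 N, if the wrist force passes 120 N, or if a joint passes its speed limit or range.

ROBOT

A 6-joint arm with a two-finger parallel gripper is mounted at the origin on the work surface. World frame = base frame: x ahead of the robot, y to its left, z up, the work surface at z = 0. Lengths are in m, angles in degrees, forces in N, time in s.
With the tool pointing down it reaches from about 0.3 to 0.85 m from the base axis. Payload 5.4 kg.
Tool frame: the origin (TCP) lies midway between the tips of the shut fingers; the grasp point (between the pads) lies 19 mm behind it; z points along the fingers, y is the line along which they close (so a half turn about z gives the same grasp; the last joint's range is limited). The gripper opens to 85 mm and grips with 20 to 120 N. Pads are 22 mm wide; open, the fingers measure 114 mm over their backs; the gripper's body (76 mm by 85 mm) begins 54 mm behind the grasp point. The pads swing forward as they close: fully open they stand 13 mm farther back than shut.
Start: joints at [56.431, 9.076, 91.501, -0, 79.423, -12.038], TCP at [0.211, 0.535, 0.231] pointing down, gripper open.
Joint ranges: [-166.64, 166.64], [-54.1, 131.32], [10.49, 154.53], [-73.88, 253.88], [9.74, 151.15], [-171.62, 171.62]. Speed limits (degrees/s): [147.25, 147.25, 180, 180, 180, 180].

INTERFACE

Orientations are given as [roll, pitch, yaw] about the fixed x, y, z axes, in that order (R = Rz(yaw) Ry(pitch) Rx(roll)).
In Python, from cell import arm, set_gripper, ik, eyes, finish_job gives the robot as it stands. Calls block until the motion is done:
- arm.goto(position, orientation): joint-space move of the TCP to a pose.
- arm.move_l(position, orientation=None, max_speed=0.15, force_limit=None): straight line of the TCP; orientation=None keeps the orientation; max_speed is the mean speed in m/s. With force_limit (N) it stops when the force on the tool has changed by that much, and returns True; else False.
- arm.goto_joints(angles): joint-space move.
- set_gripper(opening, f_grip=None): opening from 0.0 (shut) to 1.0 (fully open); f_grip is the grip in N (None keeps the last); returns when the fingers have stopped.
- arm.wait(seconds).
- ik(position, orientation): joint angles nearest the present ones, or None.
- eyes.grab_frame(name): name is "side" or "top"; returns a dict with "image" (384x512x3 uint8, red, green, blue), "range_z" (384x512 float32, m along the optical axis (not along the pixel's ray), 0 where there is no reading), "mtx" (3x3 intrinsics, pixels), "T" (4x4, takes a point from camera to world coordinates). Camera axes: x right, y up, looking along -z (the intrinsics and any distortion apply to the point x, -y, -z); pixel columns grow to the right and rows downward; lengths in m; the calibration is good to about 2 mm. A picture is of the moment at which its call begins.
A pose or a line that the arm cannot do raises arm.PlanningError and nothing moves.
- finish_job(): hands the job in; it is judged then, once.
Readings, each from a call of its own:
- arm.get_time(): time.
- arm.get_qpos(): joint angles.
- arm.get_joint_velocities(): joint speeds.
- arm.get_effort(): joint torques, N m.
- arm.get_tcp_pos(): TCP position.
- arm.get_tool_rot(): TCP orientation.
- arm.get_wrist_force(): force on the tool from outside, world axes, zero at the start.
- arm.get_wrist_torque(): the same for the moment, N m.
- arm.get_finger_gap(): opening from 0.0 (shut) to 1.0 (fully open).
- arm.get_grip_force(): force on a finger pad.
Only numpy, scipy, OpenCV 4.12 (cv2) and the standard library are available. Lean on these libraries where they do the work, as an engineer would, in place of code of your own. Each camera call takes 0.05 s, during which the arm holds its last target. There are 200 camera calls.

## Working session

There is one attempt and no reset: what is moved stays moved. The work goes in short steps, each a Python script; the robot and the scene stay as the last script left them, time stands still between calls to the robot, and variables do not carry over. Pictures are saved under pics/ and viewed, at most 10 in all, crops included, and the job is handed in when it is done.

```bash
mkdir -p pics; ls; python3 - <<'E'
from cell import *
import cv2,numpy as np
for n in("top","side"):
    f=eyes.grab_frame(n); np.savez(f"{n}0.npz",**f); cv2.imwrite(f"pics/{n}0.png",f["image"][:,:,::-1]); print(n,f["mtx"],f["T"],f.keys())
print(arm.get_time())
E
```

```text
pics
top [[476.82274578   0.         242.87596254]
 [  0.         476.82274578 195.46829217]
 [  0.           0.           1.        ]] [[-0.0273428   0.98297472 -0.18169498  0.27918024]
 [-0.99962052 -0.0262789   0.00826071  0.03691778]
 [ 0.00334533  0.1818519   0.98332024  1.58146071]
 [ 0.          0.          0.          1.        ]] dict_keys(['image', 'range_z', 'mtx', 'T'])
side [[377.02162605   0.         258.1645467 ]
 [  0.         377.02162605 190.91946366]
 [  0.           0.           1.        ]] [[ 0.96311095  0.19252796 -0.18801669  0.28425442]
 [-0.26890966  0.6619585  -0.69964172 -0.82833895]
 [-0.01024135  0.72439211  0.68931211  1.03987326]
 [ 0.          0.          0.          1.        ]] dict_keys(['image', 'range_z', 'mtx', 'T'])
0.1
```

View pics/top0.png

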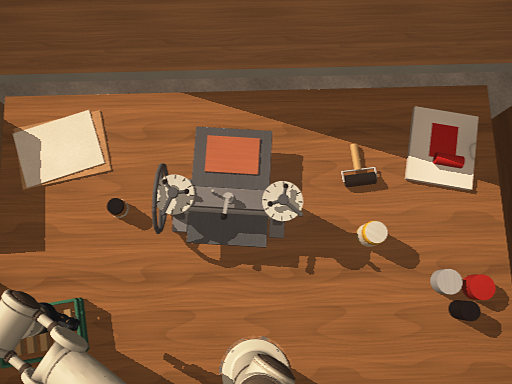

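View pics/side0.png

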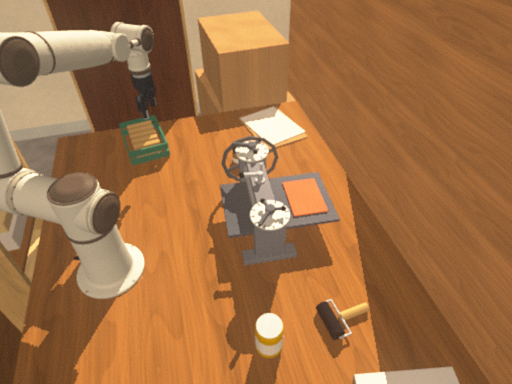

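The top view shows the left dial at about (175,195), the right dial at (283,201) and the lock lever at (228,200). The tin is at (372,233) and the brayer at (358,170), both clear of the press. I'll enlarge the dials next.

```bash
cat > h.py <<'E'
import numpy as np,cv2
def ray(f,u,v,z):
    K,T=f["mtx"],f["T"]
    d=T[:3,:3]@np.array([(u-K[0,2])/K[0,0],-(v-K[1,2])/K[1,1],-1.]); o=T[:3,3]
    return o+d*(z-o[2])/d[2]
def proj(f,p):
    c=f["T"][:3,:3].T@(np.asarray(p)-f["T"][:3,3]); K=f["mtx"]
    return K[0,0]*c[0]/-c[2]+K[0,2],-K[1,1]*c[1]/-c[2]+K[1,2]
def white(f,box,z):
    u0,v0,u1,v1=box; im=f["image"][v0:v1,u0:u1].astype(int)
    m=((im.min(2)>150)&(im.max(2)-im.min(2)<60)).astype(np.uint8)
    c=max(cv2.findContours(m,cv2.RETR_EXTERNAL,cv2.CHAIN_APPROX_NONE)[0],key=cv2.contourArea)
    P=np.array([ray(f,u+u0,v+v0,z)[:2] for u,v in cv2.convexHull(c)[:,0]])
    (cx,cy),ax,an=cv2.fitEllipse((P*1000).astype(np.float32))
    return cx,cy,ax
E
python3 - <<'E'
from h import *
f=dict(np.load("top0.npz"));s=dict(np.load("side0.npz"))
for n,b in(("L",(152,170,200,220)),("R",(258,176,308,226))): print(n,white(f,b,.206))
for n,b in(("L",(228,138,276,165)),("R",(246,196,296,232))): print("side",n,white(s,b,.206))
I=f["image"][:,:,::-1]
a=cv2.resize(I[168:228,150:310],None,fx=5,fy=5,interpolation=cv2.INTER_CUBIC)
S=s["image"][:,:,::-1]
b=cv2.resize(S[135:235,215:305],None,fx=2.9,fy=2.9,interpolation=cv2.INTER_CUBIC)
o=np.zeros((600,800,3),np.uint8);o[:300]=a;o[300:590,:b.shape[1]]=b
cv2.imwrite("pics/crop0.png",o)
E
```

```text
L (572.3682250976562, 209.24462890625, (46.764915466308594, 92.91435241699219))
R (515.4003295898438, -88.7554931640625, (117.22557830810547, 117.57183074951172))
side L (572.9776000976562, 216.2452392578125, (55.71449279785156, 100.65733337402344))
side R (517.8709106445312, -78.26612091064453, (120.72696685791016, 146.6748046875))
```

View pics/crop0.png

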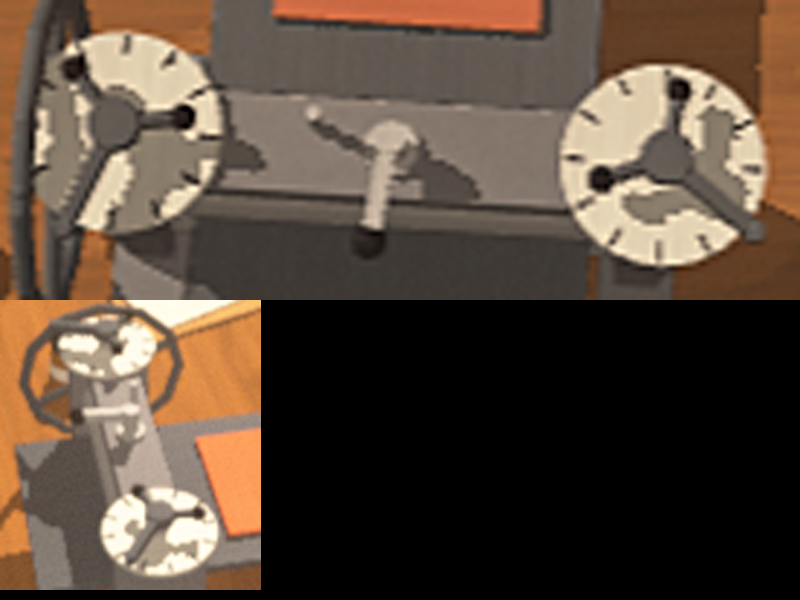

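The enlarged crop shows the left pointer towards the lower left (robot's near-left), with its balls at crop (75,67) and (185,116). The right pointer is towards the lower right (tip 757,230), with its balls at (678,90) and (602,180). The lock ball is at (369,241). The line between the two balls is perpendicular to each pointer, so I'll measure that.

```bash
cat >> h.py <<'E'
def blob(f,u,v,r=4,th=None):
    g=f["image"].max(2).astype(float); ui,vi=int(round(u)),int(round(v))
    w=g[vi-r:vi+r+1,ui-r:ui+r+1]; k=np.clip(70-w,0,None)
    yy,xx=np.mgrid[-r:r+1,-r:r+1]
    return ui+(k*xx).sum()/k.sum(), vi+(k*yy).sum()/k.sum()
def handle(f,b1,b2,hint,z=.228):
    """axis and pointer yaw (deg, world) from the two ball pixels; hint=tip pixel"""
    A,B=[ray(f,*blob(f,*b),z)[:2] for b in(b1,b2)]
    d=B-A; n=np.array([-d[1],d[0]])/np.hypot(*d); M=(A+B)/2
    if n@(ray(f,*hint,z)[:2]-M)<0:n=-n
    return M+n*.024, np.degrees(np.arctan2(n[1],n[0])), np.hypot(*d)
E
python3 - <<'E'
from h import *
f=dict(np.load("top0.npz"));s=dict(np.load("side0.npz"))
c=lambda x,y:((x+.5)/5-.5+150,(y+.5)/5-.5+168)
for n,b in(("L",[(75,67),(185,116),(68,225)]),("R",[(678,90),(602,180),(757,230)])):
    p=[c(*q) for q in b]; print(n,handle(f,*p),"tip",ray(f,*p[2],.228))
    hub=c(*dict(L=(115,122),R=(667,155))[n]); 
    t=ray(f,*p[2],.228); h=ray(f,*hub,.240); d=t-h; print(" hubtip",h,np.degrees(np.arctan2(d[1],d[0])),np.hypot(*d[:2]))
print("lockball",ray(f,*blob(f,*c(369,241)),.228),"pivot",ray(f,*c(390,140),.236))
E
```

```text
L (array([0.54076723, 0.23018056]), np.float64(153.57952893934737), np.float64(0.07065401137216025)) tip [0.48545828 0.25518192 0.228     ]
 hubtip [0.54252522 0.22653462 0.24      ] 153.3435901907189 0.06385375749197335
R (array([ 0.51335632, -0.09361921]), np.float64(-132.04191905710263), np.float64(0.06930117980057435)) tip [ 0.47195652 -0.13962858  0.228     ]
 hubtip [ 0.51488622 -0.08875295  0.24      ] -130.15822996927918 0.06656792369837515
lockball [0.47013588 0.08294377 0.228     ] pivot [0.52857761 0.06943854 0.236     ]
```

```bash
cat >> h.py <<'E'
def dirv(a): a=np.radians(a); return np.array([np.cos(a),np.sin(a)])
def pose(ax,phi,r,d,z,off):
    """fingertip beside an arm at yaw phi: radius r, d behind its centre line (clockwise push)"""
    p=np.asarray(ax)+r*dirv(phi)-d*dirv(phi-90)
    return [p[0],p[1],z],[180,0,(phi-90+off+180)%360-180]
AR=[.516,-.0906]; PIV=[.530,.069]
E
python3 - <<'E'
from h import *
from cell import *
for off in(0,90,180,270):
  for ph in (228,190,153): 
    q=ik(*pose(AR,ph,.052,.016,.215,off)); print("R",off,ph,None if q is None else np.round(q))
  for ph in (167,130,85):
    q=ik(*pose(PIV,ph,.058,.022,.215,off)); print("K",off,ph,None if q is None else np.round(q))
print(np.round(ik([.36,-.3,.35],[180,0,0])))
E
```

```text
R 0 228 [-29.   0. 103.   0.  77. -77.]
R 0 190 [-28.  -4. 107.   0.  77. -38.]
R 0 153 [-25.  -6. 109.  -0.  77.   2.]
K 0 167 [ -7.  -6. 109.  -0.  77.   6.]
K 0 130 [ -2.  -4. 107.  -0.  77.  48.]
K 0 85 [  1.   3. 100.  -0.  77.  96.]
R 90 228 [ -29.    0.  103.    0.   77. -167.]
R 90 190 [ -28.   -4.  107.    0.   77. -128.]
R 90 153 [-25.  -6. 109.   0.  77. -88.]
K 90 167 [ -7.  -6. 109.   0.  77. -84.]
K 90 130 [ -2.  -4. 107.   0.  77. -42.]
K 90 85 [  1.   3. 100.  -0.  77.   6.]
R 180 228 [-29.   0. 103.  -0.  77. 103.]
R 180 190 [-28.  -4. 107.  -0.  77. 142.]
R 180 153 None
K 180 167 None
K 180 130 [  -2.   -4.  107.    0.   77. -132.]
K 180 85 [  1.   3. 100.   0.  77. -84.]
R 270 228 [-29.   0. 103.  -0.  77.  13.]
R 270 190 [-28.  -4. 107.  -0.  77.  52.]
R 270 153 [-25.  -6. 109.  -0.  77.  92.]
K 270 167 [ -7.  -6. 109.  -0.  77.  96.]
K 270 130 [ -2.  -4. 107.  -0.  77. 138.]
K 270 85 None
[-55. -10.  97.  -0.  93.  35.]
```

```bash
cat > push.py <<'E'
from h import *
from cell import *
def push(ax,p0,p1,r,d,z=.215,step=7,back=.014,v=.05,down=True):
    P,O=pose(ax,p0,r,d+back,z,0)
    arm.goto([P[0],P[1],.36],O)
    if arm.move_l([P[0],P[1],z],O,.12,force_limit=8):
        print("touched on the way down",arm.get_tcp_pos()); arm.move_l([P[0],P[1],.36],O); return False
    fm=0
    for ph in np.linspace(p0,p1,max(2,int(abs(p0-p1)/step)+2)):
        if arm.move_l(*pose(ax,ph,r,d,z,0),max_speed=v,force_limit=18): print("force stop",ph,arm.get_wrist_force()); break
        fm=max(fm,np.linalg.norm(arm.get_wrist_force()))
    P,O=pose(ax,ph,r,d+back,z,0)
    arm.move_l(P,O,.08); arm.move_l([P[0],P[1],.36],O,.2)
    print("maxF",fm,"t",arm.get_time()); return True
def look(n):
    arm.goto([.36,-.3,.36],[180,0,-60])
    f=eyes.grab_frame("top"); np.savez(n+".npz",**f)
    a=cv2.resize(f["image"][168:228,150:310,::-1],None,fx=5,fy=5,interpolation=cv2.INTER_CUBIC)
    cv2.imwrite(f"pics/{n}.png",a); print("t",arm.get_time())
E
python3 - <<'E'
from push import *
p=arm.get_tcp_pos(); arm.move_l([p[0],p[1],.40],None,.25); set_gripper(0.0,20)
push(AR,228,160,.052,.016)
look("t1")
E
```

```text
maxF 1.2599348436339313 t 10.0667
t 11.6917
```

View pics/t1.png

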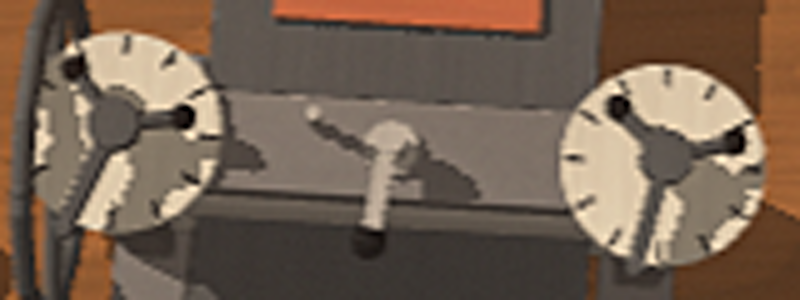

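The right pointer has turned towards the robot's left (tip about 638,262), with its balls now at (619,106) and (737,143). The left handle hasn't moved. I'll measure the angle that's left and push on.

```bash
python3 - <<'E'
from push import *
c=lambda x,y:((x+.5)/5-.5+150,(y+.5)/5-.5+168)
def m(f,b1,b2,tip): return handle(f,c(*b1),c(*b2),c(*tip))[1]
f=dict(np.load("t1.npz"))
L=m(f,(75,67),(185,116),(68,225)); R=m(f,(619,106),(737,143),(638,262)); print(L,R)
# the finger was commanded to 160; measured R gives its offset
bias=R-160
push(AR,R-bias+3,L-bias,.052,.016)
look("t2")
f=dict(np.load("t2.npz")); 
# new ball pixels predicted from L
for a in(120,-120): print(np.array(proj(f,[*(np.array(AR)+.04*dirv(L+a)),.228])))
b=[proj(f,[*(np.array(AR)+.04*dirv(L+a)),.228]) for a in(120,-120)]
print(handle(f,*b,proj(f,[*(np.array(AR)+.07*dirv(L)),.228])))
E
```

```text
153.5207912815149 161.138625304733
maxF 0.8895742792853532 t 16.8083
t 18.3167
[297.05134216 197.73041919]
[275.1534554  187.79937133]
(array([ 0.51191344, -0.08760212]), np.float64(153.43233504699975), np.float64(0.07010576912787218))
```

View pics/t2.png

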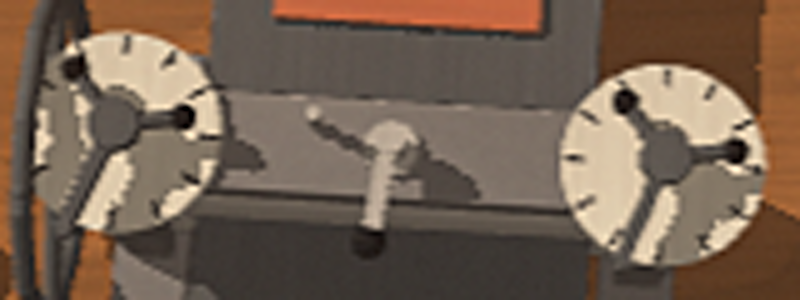

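The balls now lie along parallel lines: the left pair differs by (110,49) px and the right pair by (111,50) px. The measured pointer angles are 153.4° and 153.5°. Next is the lock lever, with its ball at (369,241).

```bash
python3 - <<'E'
from push import *
push(PIV,167,91,.058,.021)
look("t3")
E
```

```text
maxF 1.325585522685324 t 26.025
t 27.7167
```

View pics/t3.png

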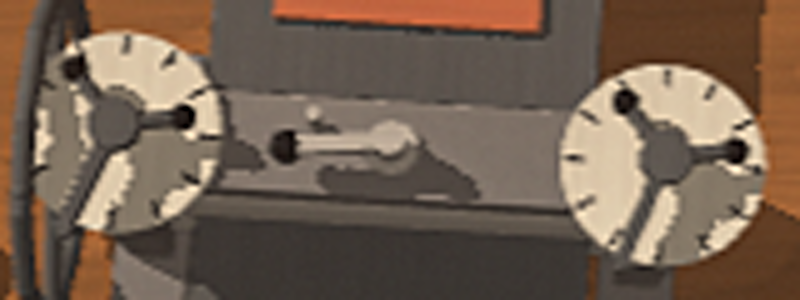

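The lever now lies nearly along the crossbar (ball at 285,146), with a small gap to the pin at (314,113). I'll nudge it the rest of the way gently and measure.

```bash
python3 - <<'E'
from push import *
f=dict(np.load("t3.npz"))
c=lambda x,y:((x+.5)/5-.5+150,(y+.5)/5-.5+168)
def ang(f,g):
    d=ray(f,*blob(f,*g),.228)[:2]-np.array(PIV); return np.degrees(np.arctan2(d[1],d[0])),np.hypot(*d)
a=ang(f,c(285,146)); print(a,"turn",np.radians(174.9-a[0]))
import push as P
_l=arm.move_l
P.push(PIV,a[0]+2,85,.058,.021,step=2,v=.02)
look("t4"); f=dict(np.load("t4.npz"))
a=ang(f,c(285,142)); print(a,"turn",np.radians(174.9-a[0]))
b=[(626,101),(737,151)]
print(handle(f,c(75,67),c(185,116),c(68,225)),handle(f,c(626,101),c(737,151),c(620,260)))
E
```

```text
(np.float64(92.07825814133558), np.float64(0.06102903189858266)) turn 1.4455120876705023
maxF 15.10342198779402 t 34.0083
t 35.7167
(np.float64(89.34987147686346), np.float64(0.06091777102288337)) turn 1.4931314182330466
(array([0.5406731, 0.230248 ]), np.float64(153.51779771268224), np.float64(0.07072851106217705)) (array([ 0.51189055, -0.08766967]), np.float64(153.48156703563046), np.float64(0.070176785609717))
```

View pics/t4.png

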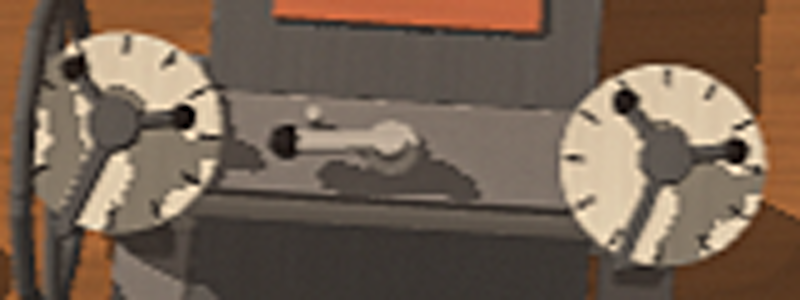

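The lever is against its pin: the ball is at (285,142), a turn of about 1.49 rad. The pointers are parallel and the arm is clear, so I'm handing in.

```bash
python3 -c "
from cell import *
print(finish_job())"
```

```text
the job is handed in; nothing more can be done
None
```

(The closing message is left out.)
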